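Clip the spoon away and hold the spice carousel with the red jar in front

ROBOT

A 6-joint arm with a two-finger parallel gripper is mounted at the origin on the work surface. World frame = base frame: x ahead of the robot, y to its left, z up, the work surface at z = 0. Lengths are in mm, angles in rad, forces in N, time in s.
With the tool pointing down it reaches from about 300 to 775 mm from the base axis. Payload 14.6 kg.
Tool frame: the origin (TCP) lies midway between the tips of the shut fingers; the grasp point (between the pads) lies 19 mm behind it; x points along the fingers, z is the direction in which the jaws open and shut, and the axes are right-handed (so a half turn about x gives the same grasp; the last joint's range is limited). The gripper opens to 94 mm and grips with 3 to 60 N. Pads are 16 mm wide; open, the fingers measure 119 mm over their backs; the gripper's body (75 mm by 177 mm) begins 78 mm behind the grasp point.
Start: joints at [-1.229, 0.3, 1.521, -0, 1.321, -0.067], TCP at [218.622, -504.672, 205.446] pointing down, gripper open.
Joint ranges: [-3.03, 3.03], [-0.79, 2.21], [0.23, 2.52], [-1.04, 4.18], [0, 3.07], [-2.55, 2.55]. Speed limits (rad/s): [2.22, 2.22, 2.57, 3.14, 3.14, 3.14].

INTERFACE

Orientations are given as [roll, pitch, yaw] about the fixed x, y, z axes, in that order (R = Rz(yaw) Ry(pitch) Rx(roll)).
In Python, from cell import * gives the robot as it stands.
- The arm moves only by the tool play_rows, never from a script. Its argument "motion" is one flat list of numbers, 7 for each row, row after row: the turn, a rotation vector about the tool's x, y, z in rad, then the shift along the tool's x, y, z in m, then the closure, from -1 (fully open) to 1 (shut), so that 0 is half open. In form: [rx, ry, rz, x, y, z, fingers, rx, ry, rz, x, y, z, fingers, ...]. A call has 1 to 20 rows; each row shifts and turns the pose as measured when the row begins, along the tool's axes as they then stand; what a row does not reach is not made up. A row lasts 1/10 s, in which the tool goes at most 50 mm and 8.59 degrees, less where a joint would pass 70% of its speed; a pose out of reach is approached as far as the arm can. A call with a gripper value outside its range is refused whole. The fingers move at their own pace and stop on an object; "newtons" is the grip in N (left out, the last holds). Time passes only in rows, so rows that do not move let the fingers close. It gives the time, the measured TCP pose, the force and the opening at its end, in the units of the state.
- read_state(): the state, without advancing time (a new reading comes with each control period).
- camera(name): name is "scene" or "top"; returns (picture, depth): 420x560x3 uint8, blue, green, red; 420x560 float32, mm along the optical axis (not along the pixel's ray), 0 where there is no reading.
- camera_params(name): a dict with "fx", "fy", "cx", "cy" (pixels), "k1" (the pictures are not rectified: a ray, as slopes to the right and down, at radius r is drawn at 1 + k1 r^2 times it, then the intrinsics apply), "T" (4x4, takes a point from camera to world coordinates). Camera axes: x right, y down, z forward; pixel columns grow to the right and rows downward; lengths in mm; the calibration is good to about 2 mm. A picture is of the moment at which its call begins. camera_params takes no time and is no camera call.
- sign_off(): hands the job in, once; it reports no verdict.
Trained networks look in the newest picture that a camera, given by its name, has taken for a name from the list of things; names that differ only in an ending like _2 or _b are one class to them, and where a whole thing is asked for, a point or a joint stands for the part that bears it (a point fixed in the world has none). Each returns a list of dicts, best first, with "conf" (0 to 1); they miss things now and then, are a little off and sometimes report something else, mostly with a low value. They report only what shows in the picture. A call takes as long as a camera call. They do not tell look-alikes from the thing itself.
- masks_of(camera, name): "region" (420x560 bool, what is visible of it).
- place_of(camera, name): "at" ([x, y, z] in mm, in the coordinates of the camera as it stood for that picture, good to about 4 mm: a listed point, or the origin of a listed thing).
The state is a dict: "clock": time; "joints": joint angles; "qd": joint speeds; "effort": joint torques, N m; "eef_pos": TCP position; "eef_rot": TCP orientation; "wrist_force": force on the tool from outside, world axes, zero at the start; "moment": the same for the moment, N m; "finger_gap": finger opening in mm.
Only numpy, scipy, OpenCV 4.12 (cv2) and the standard library are available. Lean on these libraries where they do the work, as an engineer would, in place of code of your own. Each camera call takes 0.05 s, during which the arm holds its last target.

TASK

Get the spice station ready: take the bamboo spoon off its blue rest and press its handle down past the two orange sprung jaws until it lies fully home in the white fork clip (either way round), then let go of it. Then turn the carousel until the jar with the red cap stands at the front, centred on the brass arrow, and finish while still holding that jar by its cap in the closed gripper, so that the carousel stays still while I refill the jars beside it. Leave the clear bowl, ramekin, measuring cup and salt jar where they stand.

Things in the scene. Friction and masses are not known exactly. Their poses are not given: they have to be found in the camera images.
- spoon_mid (a point): middle of the loose bamboo spoon's handle, on its axis: the place to grip it. Handle round, 12 mm thick, running 110 mm from here to the tail (-x) and 90 mm towards the head (+x), a flat disc 44 mm across centred 108 mm along +x. x axis = along the handle. At the start it lies level on the blue rest, its axis 50 mm above the table. About 45 g.
- clip_seat (a point): where spoon_mid lies when the spoon is home in the white fork clip of the spice station, 66 mm above the table. x axis = along the seated handle (its head may point either way), z up, y towards the carousel axis 220 mm away. The clip is two forks, each 12 mm thick along x, centred 45 mm to either side of this point, with free space between them for the fingers.
- station: the fixed spice station: dark base board 12 mm thick, carousel and clip. Fork slots open upward, 16 mm wide, flared at the mouth; slot floor 60 mm, highest part of the forks (jaw posts, 18 to 24 mm to -y of the slot's middle) 92 mm above the table. Origin on the carousel axis at table height; x points away from the front
- spoon_rest: fixed blue spoon rest, plate 150 x 70 mm, 8 mm thick; origin at table height under its centre. Two cradles, 58 mm to either side of its centre along x (8 mm thick along x), carry the spoon handle and rise to 54 mm above the table; the fingers fit between them
- jaw_front (a joint): hinge of the orange sprung jaw on the fork nearer the robot. 0 = closed across the slot, 11 to 20 mm above the seat; 1.05 rad = swung down aside. Pushing the handle straight down swings both jaws aside (about 10 N in all); once it is past, they spring back to 0 by themselves
- jaw_rear (a joint): the same for the fork at +x of the clip
- red_cap (a point): centre of the cap of the one jar with red cap and red band (four others have dark caps), 103 mm above the table; the jar is fast in the carousel. Cap 40 mm across, from 10 mm below to 10 mm above this point: grip it here from above; jar below it 37 mm. The five equal jars stand evenly on a circle of 85 mm radius (centres 100 mm apart); middle post 26 mm across, top 91 mm above the table
- front_spot (a point): where the red jar must come: under the centre of its cap, at the height of the jars' undersides (28 mm above the table), on the line from the carousel axis to the brass arrow inlaid in the dark base board (arrow tip 116 mm from the axis, on the robot's side) and 85 mm from the axis
- carousel_axis (a point): turning axis of the carousel (vertical), at the height of the jars' undersides, 28 mm above the table; the plate is 230 mm across. x axis points away from the front arrow
- carousel: the carousel with its five jars; plate 230 mm across, origin on its axis. Turns freely both ways, without stops, with light friction (about 0.5 N at a jar), and stays where it is left. The jars turn with it, so a gripper closed on a cap must turn along with it or it slips off the cap; its -x axis points to the red jar
- bowl: bystander: clear bowl, 150 mm across, 75 mm high; origin at the underside
- ramekin: bystander: white ramekin, 84 mm across, 45 mm high; origin at the underside
- measuring_cup: bystander: steel measuring cup, 72 mm across, 45 mm high, handle 75 mm long along its +y; origin at the underside
- salt_jar: bystander: blue jar with wooden lid, 72 mm across, 70 mm high; origin at the underside
- spoon: the loose bamboo spoon itself; origin and axes as spoon_mid
There are look-alikes about, which are no part of the job. There is more than one size of the spoon; the job needs the largest.

How it is judged (in metres and radians):
On the way, in this order (a step that is already met when the one before it is completed fails the run):
1. the spoon lies home in the fork clip with both jaws sprung back over it, and is let go (x of spoon_mid in the frame of clip_seat between -0.02 and 0.02 m and y of spoon_mid in the frame of clip_seat between -0.005 and 0.005 m and z of spoon_mid in the frame of clip_seat between -0.005 and 0.004 m and angle between the x axis of spoon_mid and the x axis of clip_seat, either way round below 0.06 rad and value of joint each of jaw_front, jaw_rear below 0.2 rad and contact force between the fingers and spoon below 0.1 N), for 0.2 s.
2. the red jar stands at the front, gripped (horizontal distance between red_cap and front_spot below 0.01 m and contact force between the fingers and carousel above 2 N and horizontal distance between the grasp point and red_cap below 0.02 m), for 0.2 s.
At the end, for the whole second after the job is handed in: Spoon in the clip (middle within 20 mm along, 5 mm across, 4 mm in height of the seat; 0.06 rad; both jaws sprung back below 0.2 rad); red jar within 10 mm of the front spot, gripped with over 2 N (point between the pads within 20 mm of its axis); carousel still (all of step 2 and x of spoon_mid in the frame of clip_seat between -0.02 and 0.02 m and y of spoon_mid in the frame of clip_seat between -0.005 and 0.005 m and z of spoon_mid in the frame of clip_seat between -0.005 and 0.004 m and angle between the x axis of spoon_mid and the x axis of clip_seat, either way round below 0.06 rad and value of joint each of jaw_front, jaw_rear below 0.2 rad and angular speed of carousel below 0.05 rad/s); the arm keeps its last pose, push and grip.
It fails at once if a bystander (bowl, ramekin, measuring cup or salt jar) moved more than 30 mm (distance of any of bowl, ramekin, measuring_cup, salt_jar from where it was at the start of the episode above 0.03 m).
It also fails if it takes over 61 s, if anything falls off the work surface, if the arm or the gripper's body presses on something with over 40 N, if the wrist force passes 120 N, or if a joint passes its speed limit or range.

## Working session

There is one attempt and no reset: what is moved stays moved. The work goes in short steps, Python scripts to look and compute and a tool call to move; the robot and the scene stay as the last step left them, time stands still between calls to the robot, and variables do not carry over. Pictures are saved under pics/ and viewed, and the job is handed in when it is done.

Besides the shell and the picture viewer there is one more tool, called as name(argument=value, ...), one argument or row to a line, values as JSON. play_rows: Moves the arm, as the interface text tells. Its arguments: {"type":"object","properties":{"motion":{"type":"array","items":{"type":"number"}},"newtons":{"type":"number"}},"required":["motion"]}

```bash
mkdir -p pics; ls; python3 - <<'E'
from cell import *
import cv2
s=read_state()
for k,v in s.items(): print(k,v)
for n in ("scene","top"):
    p,d=camera(n); cv2.imwrite(f"pics/{n}0.png",p)
    import numpy as np; np.save(f"pics/{n}0d.npy",d)
    print(n,camera_params(n))
E
```

```text
pics
clock 0.0
joints [-1.22858675e+00  3.00463816e-01  1.52160663e+00  1.26310650e-05
  1.32071629e+00 -6.66014867e-02]
qd [ 0.00151862  0.00073799  0.00123052 -0.00049692  0.00101602  0.00063269]
effort [ 2.00591450e-03 -5.31805873e+01 -3.52737808e+01  7.09266239e-02
  2.43943592e-02 -9.35281719e-05]
eef_pos [ 218.54137335 -504.41448044  204.87952467]
eef_rot [3.06474571 1.56960218 1.90275731]
wrist_force [-0.56477014  0.62729733  0.84117192]
moment [-0.00807275 -0.05046917 -0.02709944]
finger_gap 94.2347796237797
scene {'fx': 486.0129030990991, 'fy': 486.0129030990991, 'cx': 278.5234933413829, 'cy': 198.15928729932511, 'k1': -0.14847800778380335, 'T': array([[ 8.71623388e-01,  4.05303047e-01, -2.75684803e-01,
         9.21916405e+02],
       [ 4.90176106e-01, -7.20972222e-01,  4.89822866e-01,
        -7.32819046e+02],
       [-2.34384869e-04, -5.62075169e-01, -8.27086120e-01,
         1.24183978e+03],
       [ 0.00000000e+00,  0.00000000e+00,  0.00000000e+00,
         1.00000000e+00]])}
top {'fx': 446.5571500200601, 'fy': 446.5571500200601, 'cx': 281.94585035432857, 'cy': 203.86244356529258, 'k1': -0.05203136611679072, 'T': array([[-1.65150821e-02, -9.98867001e-01,  4.46314403e-02,
         4.61117777e+02],
       [-9.99825700e-01,  1.68867345e-02,  7.96295892e-03,
        -4.21026429e+01],
       [-8.70761618e-03, -4.44921521e-02, -9.98971784e-01,
         1.19363968e+03],
       [ 0.00000000e+00,  0.00000000e+00,  0.00000000e+00,
         1.00000000e+00]])}
```

View pics/scene0.png

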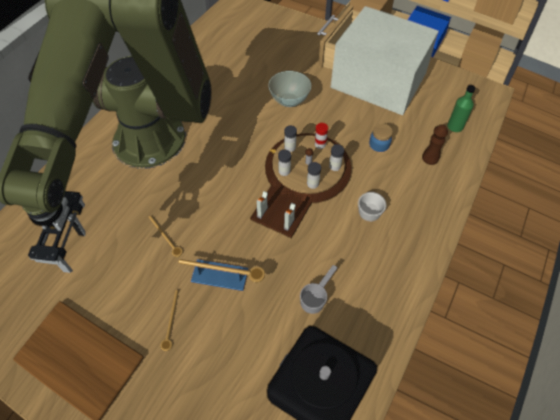

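View pics/top0.png

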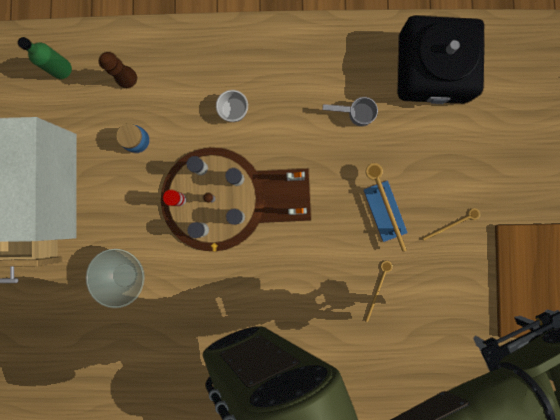

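The top picture shows the blue rest at about (385,212) with the largest spoon on it: disc (374,172), tail (404,250). Two smaller look-alike spoons lie on the table, at (450,225) and (378,290). The clip forks are at (297,175) and (298,211), the carousel hub at (208,198), the red cap at (172,198) and the brass arrow at (214,246).

```bash
cat > h.py <<'E'
from cell import *
import numpy as np, cv2
def w2c(n,p):
    P=camera_params(n);T=P["T"];return np.linalg.inv(T)@np.append(p,1)
def proj(n,p):
    P=camera_params(n);c=w2c(n,p);a,b=c[0]/c[2],c[1]/c[2];k=1+P["k1"]*(a*a+b*b)
    return P["fx"]*a*k+P["cx"],P["fy"]*b*k+P["cy"]
def ray(n,u,v):
    P=camera_params(n);K=np.array([[P["fx"],0,P["cx"]],[0,P["fy"],P["cy"]],[0,0,1]])
    q=cv2.undistortPoints(np.array([[[u,v]]],float),K,np.array([P["k1"],0,0,0]))[0,0]
    return np.array([q[0],q[1],1.]),P["T"]
def atz(n,u,v,z):
    r,T=ray(n,u,v);d=T[:3,:3]@r;o=T[:3,3];return o+d*(z-o[2])/d[2]
def atd(n,u,v,d):
    r,T=ray(n,u,v);return T[:3,:3]@(r*d)+T[:3,3]
E
python3 - <<'E'
from h import *
for n in("scene","top"):
    p,d=camera(n); T=camera_params(n)["T"]
    for nm in ["spoon_mid","clip_seat","red_cap","front_spot","carousel_axis","station","spoon_rest","bowl","measuring_cup","salt_jar","ramekin"]:
        r=place_of(n,nm)
        print(n,nm,[(np.round((T@np.append(q["at"],1))[:3]).tolist(),round(q["conf"],2)) for q in r])
print(read_state()["clock"])
p,_=camera("top")
cv2.imwrite("pics/cropS.png",cv2.resize(p[140:340,330:500],None,fx=4,fy=3.0*4/3,interpolation=cv2.INTER_CUBIC)[:600*4//3][:800])
cv2.imwrite("pics/cropS.png",cv2.resize(p[150:290,330:490],None,fx=4,fy=4,interpolation=cv2.INTER_CUBIC))
cv2.imwrite("pics/cropC.png",cv2.resize(p[140:260,150:320],None,fx=4.5,fy=4.5,interpolation=cv2.INTER_CUBIC))
E
```

```text
scene spoon_mid [([452.0, -476.0, 4.0], 0.83), ([272.0, -279.0, 4.0], 0.76), ([491.0, -307.0, 50.0], 0.56)]
scene clip_seat [([537.0, -65.0, 65.0], 0.97)]
scene red_cap [([530.0, 239.0, 102.0], 0.82), ([531.0, 152.0, -2.0], 0.31)]
scene front_spot [([447.0, 155.0, 32.0], 0.97)]
scene carousel_axis [([534.0, 151.0, 29.0], 0.56)]
scene station [([531.0, 152.0, 2.0], 0.96)]
scene spoon_rest [([491.0, -307.0, -1.0], 0.93)]
scene bowl [([331.0, 391.0, -1.0], 0.66)]
scene measuring_cup [([332.0, 393.0, -0.0], 0.72), ([753.0, -250.0, -3.0], 0.66)]
scene salt_jar [([695.0, 356.0, -4.0], 0.74)]
scene ramekin [([770.0, 97.0, -3.0], 0.91), ([444.0, 152.0, 32.0], 0.34)]
top spoon_mid [([492.0, -310.0, 44.0], 0.87), ([274.0, -278.0, 8.0], 0.86), ([332.0, 394.0, 1.0], 0.16)]
top clip_seat [([538.0, -63.0, 65.0], 0.57)]
top red_cap [([536.0, 239.0, 103.0], 0.98), ([534.0, 155.0, 1.0], 0.31)]
top front_spot [([454.0, 150.0, 30.0], 0.67)]
top carousel_axis [([537.0, 154.0, 31.0], 0.95)]
top station [([531.0, 156.0, -2.0], 0.69), ([757.0, -250.0, -2.0], 0.41)]
top spoon_rest [([491.0, -303.0, -1.0], 0.81)]
top bowl [([334.0, 394.0, -0.0], 0.65), ([498.0, -310.0, 48.0], 0.58)]
top measuring_cup [([754.0, -250.0, 2.0], 0.77), ([494.0, -309.0, 48.0], 0.56), ([493.0, -305.0, -3.0], 0.23)]
top salt_jar [([694.0, 359.0, -4.0], 0.87), ([531.0, 239.0, 100.0], 0.54)]
top ramekin [([773.0, 96.0, -1.0], 0.8)]
1.3
```

View pics/cropS.png

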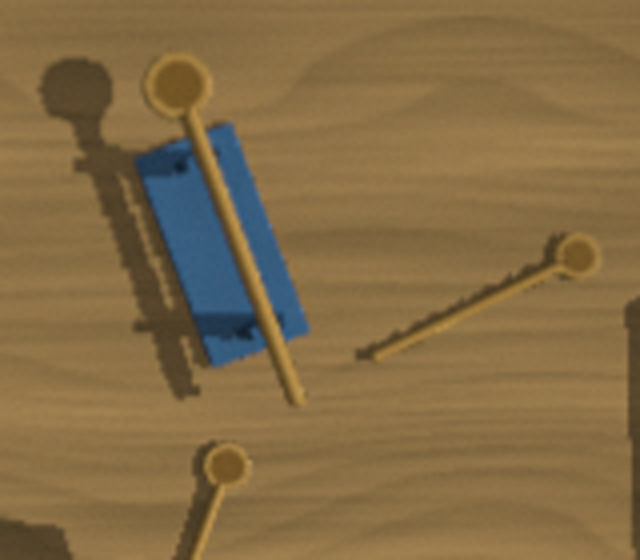

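View pics/cropC.png

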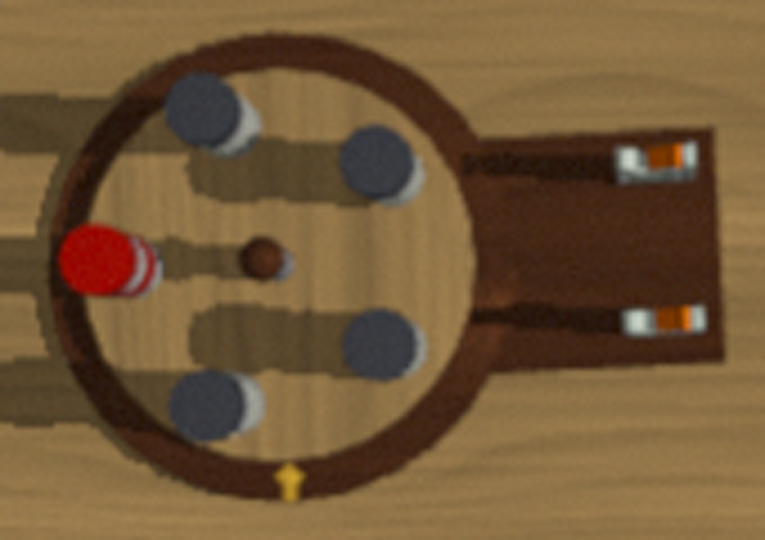

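```bash
python3 - <<'E'
from h import *
for n in("scene","top"):
    p=cv2.imread(f"pics/{n}0.png");d=np.load(f"pics/{n}0d.npy")
    P=camera_params(n);K=np.array([[P["fx"],0,P["cx"]],[0,P["fy"],P["cy"]],[0,0,1]])
    v,u=np.mgrid[0:420,0:560];q=cv2.undistortPoints(np.stack([u,v],-1).reshape(-1,1,2).astype(float),K,np.array([P["k1"],0,0,0])).reshape(420,560,2)
    W=np.concatenate([q*d[...,None],d[...,None]],-1)@P["T"][:3,:3].T+P["T"][:3,3]
    W[d==0]=np.nan
    x,y,z=W[...,0],W[...,1],W[...,2]
    # spoon
    r=(abs(x-491)<150)&(abs(y+307)<90)&(z>40)&(z<65)
    hsv=cv2.cvtColor(p,cv2.COLOR_BGR2HSV)
    wood=(hsv[...,0]<25)&(hsv[...,1]>60)
    m=r&wood
    S=W[m];print(n,"spoon pts",len(S),"zmed",np.median(S[:,2]))
    cv2.imwrite(f"pics/m_{n}.png",(m*255).astype(np.uint8))
    # handle
    c=S[:,:2].mean(0)
    for it in range(5):
        U,s_,Vt=np.linalg.svd(S[:,:2]-np.median(S[:,:2],0),full_matrices=False)
        a=Vt[0]*np.sign(Vt[0,0]);nrm=np.array([-a[1],a[0]]);t=(S[:,:2]-c)@a;o=(S[:,:2]-c)@nrm
        if it==0: print(" range t",t.min(),t.max(), c+a*t.min(),c+a*t.max())
        k=(abs(o-np.median(o))<9)&(t<t.max()-45 if it==0 else True); S=S[k]
    tm=np.median(t)
    print(" axis",a,np.arctan2(a[1],a[0]),"point",c+nrm*np.median(o), "tail t",t.min())
    # forks
    f=(abs(x-537)<75)&(abs(y+63)<40)&(z>50)&(z<105)
    F=W[f];
    for sgn in(-1,1):
        G=F[(F[:,0]-537)*sgn>15];print(" fork",sgn,len(G),G.mean(0),np.percentile(G,[2,98],axis=0))
    o=f&(hsv[...,0]<22)&(hsv[...,1]>150)
    for sgn in(-1,1):
        G=W[o&((x-537)*sgn>0)];print(" jaw",len(G),G.mean(0) if len(G) else 0)
    # red cap
    rd=((hsv[...,0]<6)|(hsv[...,0]>174))&(hsv[...,1]>150)&(z>95)&(z<125)
    print(" red",rd.sum(),np.nanmean(W[rd],0),np.nanpercentile(W[rd],[2,98],axis=0))
    ca=(abs(x-534)<120)&(abs(y-153)<120)&(z>108)&(z<120)
    print(" caps",[ (np.round(np.nanmean(W[l==i],0),1).tolist(),int((l==i).sum())) for k_,l in [cv2.connectedComponents(ca.astype(np.uint8))] for i in range(1,k_) if (l==i).sum()>20])
    ye=(hsv[...,0]>15)&(hsv[...,0]<32)&(hsv[...,1]>180)&(hsv[...,2]>120)&(abs(x-420)<30)&(abs(y-150)<50)
    print(" arrow",ye.sum(),np.nanmean(W[ye],0) if ye.sum() else 0,np.nanpercentile(W[ye],[0,100],axis=0) if ye.sum() else 0)
print("arrowtip",atz("top",214.4,242.6,12),"axis(post)",atz("top",150+262/4.5,140+258/4.5,91))
for e in [(374.75,171),(404.25,250.5)]: print(atz("top",*e,50))
b=lambda X,Y:atz("top",150+X/4.5,140+Y/4.5,12)
print(b(712,128),b(725,360),b(480,140))
E
```

```text
scene spoon pts 500 zmed 54.30618091268002
 range t -145.94277651573407 92.92394624502211 [ 388.52771287 -343.58138295] [ 614.33739176 -265.68850675]
 axis [0.94439988 0.32879914] 0.3350317314176258 point [ 526.69242196 -296.56348611] tail t -145.92988901656918
 fork -1 127 [495.66980813 -75.18184336  74.69096158] [[488.14222604 -94.84607388  52.07498192]
 [501.38207878 -51.56817054  93.24100672]]
 fork 1 114 [585.54928007 -72.88979412  75.93972828] [[577.65563594 -91.22803338  52.82397716]
 [590.91700765 -48.70633348  92.69412977]]
 jaw 10 [493.90075763 -76.00847288  87.96713023]
 jaw 11 [584.2552443  -72.61081911  87.03865679]
 red 118 [532.53586604 232.76402172 111.17164884] [[513.52295368 217.45915922 100.6278447 ]
 [550.30417786 253.17444419 117.38728199]]
 caps [([533.0, 236.5, 113.3], 103), ([451.7, 176.8, 113.3], 106), ([613.0, 178.2, 112.8], 115), ([483.0, 81.7, 112.7], 113), ([582.8, 82.4, 112.9], 115)]
 arrow 0 0 0
top spoon pts 563 zmed 52.76620647708728
 range t -146.15226890472724 93.95873941417159 [ 387.27805619 -341.6537834 ] [ 614.37210234 -263.66923031]
 axis [0.944
[... 521 characters left out ...]
7] [[ 513.69643371 -352.63220902  103.38553405]
 [ 908.37762122  254.797041    115.55579072]]
 caps [([612.1, 178.7, 111.7], 204), ([581.7, 84.9, 111.7], 190), ([531.2, 237.2, 111.6], 198), ([482.5, 85.1, 111.4], 202), ([450.8, 177.6, 111.6], 205)]
 arrow 29 [404.50981927 149.53173162  10.98773248] [[394.5072208  143.62642586   6.74819006]
 [413.28426759 156.34083079  14.96812128]]
arrowtip [414.33310863 147.73888193  12.        ] axis(post) [529.68128133 149.26998801  91.        ]
[ 592.83380459 -273.23473971   50.        ]
[ 387.5628401  -343.73671812   50.        ]
[ 606.95862178 -104.08090253   12.        ] [ 469.90529214 -109.07848606   12.        ] [602.2408585  33.1123316  12.       ]
```

```bash
cat >> h.py <<'E'
from scipy.spatial.transform import Rotation as Ro
def Rtool(): return Ro.from_euler('xyz',read_state()["eef_rot"])
def show():
    s=read_state();R=Rtool().as_matrix();print("t",round(s["clock"],2),"pos",np.round(s["eef_pos"],1),"gap",round(s["finger_gap"],1),"F",np.round(s["wrist_force"],1));print("tool x",np.round(R[:,0],3),"y",np.round(R[:,1],3),"z",np.round(R[:,2],3),"j",np.round(s["joints"],2))
def plan(p,yawz,tip=None):
    """target TCP p (mm), tool down with tool z at world angle yawz or +pi"""
    s=read_state();R=Rtool()
    best=None
    for yz in(yawz,yawz+np.pi):
        z=np.array([np.cos(yz),np.sin(yz),0]);x=np.array([0,0,-1.]);T=Ro.from_matrix(np.stack([x,np.cross(z,x),z],1))
        rv=(R.inv()*T).as_rotvec()
        if best is None or np.linalg.norm(rv)<np.linalg.norm(best[0]): best=(rv,T)
    d=np.array(p)-s["eef_pos"]
    print("rotvec tool",np.round(best[0],4),"shift in current tool (m)",np.round(R.inv().apply(d)/1000,4),"shift in target tool (m)",np.round(best[1].inv().apply(d)/1000,4),"world",np.round(d,1))
E
python3 - <<'E'
from h import *
show()
plan([491.7,-306.4,120],0.3355+np.pi/2)
E
```

```text
t 1.35 pos [ 218.6 -504.7  205.5] gap 94.0 F [ 0.1 -0.   0.6]
tool x [-0. -0. -1.] y [ 0.918  0.397 -0.   ] z [ 0.397 -0.918  0.   ] j [-1.23  0.3   1.52 -0.    1.32 -0.07]
rotvec tool [0.0733 0.     0.    ] shift in current tool (m) [ 0.0855  0.3294 -0.0734] shift in target tool (m) [ 0.0855  0.3231 -0.0973] world [273.1 198.3 -85.5]
```

play_rows(
  motion=[0.0733,0,0,0,0,0,-1,0,0,0,0.005,0.036,-0.011,-1,0,0,0,0.005,0.036,-0.011,-1,0,0,0,0.005,0.036,-0.011,-1,0,0,0,0.01,0.036,-0.011,-1,0,0,0,0.01,0.036,-0.011,-1,0,0,0,0.01,0.036,-0.011,-1,0,0,0,0.01,0.036,-0.011,-1,0,0,0,0.01,0.036,-0.011,-1,0,0,0,0.01,0.035,-0.01,-1,0,0,0,0,0,0,-1],
)

```text
clock: 2.45
eef_pos: [501.9, -299.7, 127.8]
eef_rot: [0.043, 1.568, -1.199]
wrist_force: [-0.3, 0.1, -0.6]
finger_gap: 94.2
```

```bash
python3 - <<'E'
from h import *
show()
plan([491.7,-306.4,31],0.3355+np.pi/2)
p,d=camera("top");cv2.imwrite("pics/t1.png",p)
p,d=camera("scene");cv2.imwrite("pics/s1.png",cv2.resize(p[190:350,130:330],None,fx=3.5,fy=3.5))
E
```

```text
t 2.45 pos [ 501.9 -299.7  127.8] gap 94.2 F [-0.3  0.1 -0.6]
tool x [ 0.001 -0.002 -1.   ] y [0.946 0.323 0.   ] z [ 0.323 -0.946  0.003] j [-0.6   0.45  1.51 -0.    1.19  0.64]
rotvec tool [-0.0068  0.0026 -0.0001] shift in current tool (m) [ 0.0968 -0.0118  0.0028] shift in target tool (m) [ 0.0968 -0.0118  0.003 ] world [-10.2  -6.7 -96.8]
```

View pics/s1.png

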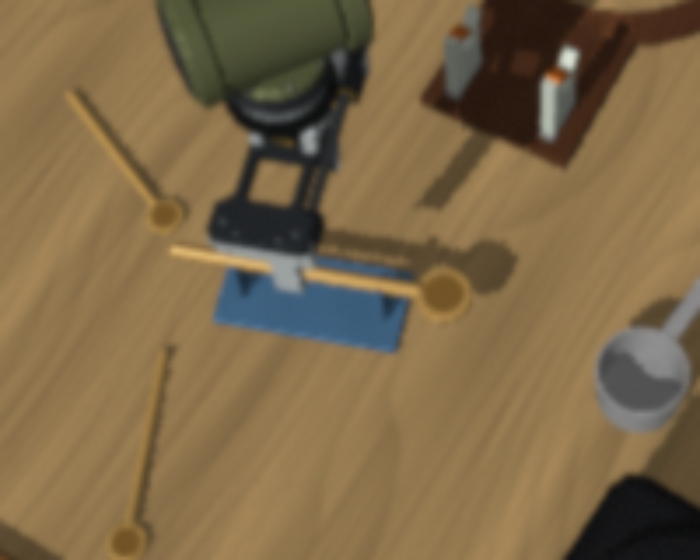

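The crop shows the open gripper astride the large spoon, with its pad at crop (288,275) and the blue rest below. I'm going down now.

play_rows(
  motion=[-0.0068,0.0026,0,0.02,-0.012,0.003,-1,0,0,0,0.025,0,0,-1,0,0,0,0.025,0,0,-1,0,0,0,0.02,0,0,-1,0,0,0,0,0,0,-1,0,0,0,0,0,0,-1],
)

```text
clock: 3.15
eef_pos: [486.0, -315.6, 40.8]
eef_rot: [0.458, 1.563, -0.786]
wrist_force: [0.2, 0.7, 1.3]
finger_gap: 93.8
```

```bash
python3 - <<'E'
from h import *
show()
plan([491.7,-306.4,31],0.3355+np.pi/2)
E
```

```text
t 3.15 pos [ 486.  -315.6   40.8] gap 93.8 F [0.2 0.7 1.3]
tool x [ 0.006 -0.006 -1.   ] y [0.947 0.321 0.003] z [ 0.321 -0.947  0.007] j [-0.64  0.54  1.59 -0.    1.    0.61]
rotvec tool [-0.0087  0.007  -0.0034] shift in current tool (m) [ 0.0098  0.0083 -0.0069] shift in target tool (m) [ 0.0098  0.0084 -0.0068] world [ 5.7  9.2 -9.8]
```

play_rows(
  motion=[-0.0087,0.007,-0.003,0.01,0.0084,-0.0068,-1,0,0,0,0,0,0,-1],
)

```text
clock: 3.35
eef_pos: [492.4, -307.1, 32.4]
eef_rot: [0.776, 1.568, -0.46]
wrist_force: [0.4, 0.9, -0.2]
finger_gap: 94.0
```

```bash
python3 - <<'E'
from h import *
show();show()
plan([491.7,-306.4,31],0.3355+np.pi/2)
E
```

```text
t 3.35 pos [ 492.4 -307.1   32.4] gap 94.0 F [ 0.4  0.9 -0.2]
tool x [ 0.002 -0.001 -1.   ] y [0.944 0.329 0.002] z [ 0.329 -0.944  0.002] j [-0.62  0.56  1.59  0.    0.99  0.61]
t 3.35 pos [ 492.4 -307.1   32.4] gap 94.0 F [ 0.4  0.9 -0.2]
tool x [ 0.002 -0.001 -1.   ] y [0.944 0.329 0.002] z [ 0.329 -0.944  0.002] j [-0.62  0.56  1.59  0.    0.99  0.61]
rotvec tool [-0.0007  0.0019 -0.0019] shift in current tool (m) [ 0.0014 -0.0005 -0.0009] shift in target tool (m) [ 0.0014 -0.0005 -0.0009] world [-0.7  0.7 -1.4]
```

play_rows(
  motion=[0,0,0,0.0014,-0.0005,-0.0009,0,0,0,0,0,0,0,1,0,0,0,0,0,0,1,0,0,0,0,0,0,1,0,0,0,0,0,0,1,0,0,0,0,0,0,1,0,0,0,0,0,0,1,0,0,0,0,0,0,1],
  newtons=40,
)

```text
clock: 4.15
eef_pos: [492.6, -306.6, 32.8]
eef_rot: [0.678, 1.565, -0.557]
wrist_force: [-0.2, 0.3, -0.2]
finger_gap: 33.2
```

```bash
python3 - <<'E'
from h import *
show()
E
```

```text
t 4.15 pos [ 492.6 -306.6   32.8] gap 33.2 F [-0.2  0.3 -0.2]
tool x [ 0.005 -0.003 -1.   ] y [0.944 0.329 0.003] z [ 0.329 -0.944  0.004] j [-0.62  0.56  1.59  0.    0.99  0.61]
```

play_rows(
  motion=[0,0,0,0,0,0,1,0,0,0,0,0,0,1,0,0,0,0,0,0,1,0,0,0,0,0,0,1,0,0,0,0,0,0,1,0,0,0,0,0,0,1],
)

```text
clock: 4.75
eef_pos: [492.6, -306.6, 32.8]
eef_rot: [0.685, 1.565, -0.55]
wrist_force: [-0.5, -0.4, 0.3]
finger_gap: 11.1
```

```bash
python3 - <<'E'
from h import *
show()
E
```

```text
t 4.75 pos [ 492.6 -306.6   32.8] gap 11.1 F [-0.5 -0.4  0.3]
tool x [ 0.005 -0.003 -1.   ] y [0.944 0.329 0.003] z [ 0.329 -0.944  0.004] j [-0.62  0.56  1.59  0.    0.99  0.61]
```

play_rows(
  motion=[0,0,0,-0.01,0,0,1,0,0,0,-0.025,0,0,1,0,0,0,-0.03,0,0,1,0,0,0,-0.025,0,0,1,0,0,0,0,0,0,1,0,0,0,0,0,0,1],
)

```text
clock: 5.35
eef_pos: [491.7, -306.0, 128.1]
eef_rot: [0.684, 1.566, -0.551]
wrist_force: [-0.3, -0.3, -1.5]
finger_gap: 10.6
```

```bash
python3 - <<'E'
from h import *
show()
plan([538.5,-66.5,115],0.03+np.pi/2)
E
```

```text
t 5.35 pos [ 491.7 -306.   128.1] gap 10.6 F [-0.3 -0.3 -1.5]
tool x [ 0.004 -0.002 -1.   ] y [0.944 0.329 0.003] z [ 0.329 -0.944  0.004] j [-0.62  0.43  1.53  0.    1.18  0.61]
rotvec tool [ 0.3057  0.0032 -0.0035] shift in current tool (m) [ 0.0127  0.123  -0.2108] shift in target tool (m) [ 0.0131  0.054  -0.238 ] world [ 46.8 239.5 -13.1]
```

play_rows(
  motion=[0.1,0.0032,-0.0035,0,0,0,1,0.1,0,0,0,0,0,1,0.1,0,0,0,0,0,1,0,0,0,0,0.006,-0.02,1,0,0,0,0,0.007,-0.03,1,0,0,0,0,0.007,-0.03,1,0,0,0,0,0.007,-0.03,1,0,0,0,0,0.007,-0.03,1,0,0,0,0,0.007,-0.03,1,0,0,0,0,0.006,-0.025,1,0,0,0,0,0.004,-0.02,1,0,0,0,0,0.002,-0.01,1,0,0,0,0,0,0,1,0,0,0,0,0,0,1,0,0,0,0,0,0,1],
)

```text
clock: 6.85
eef_pos: [534.7, -70.8, 113.8]
eef_rot: [-1.95, 1.549, 2.783]
wrist_force: [0.3, 1.3, -0.5]
finger_gap: 11.0
```

```bash
python3 - <<'E'
from h import *
show()
plan([538.5,-66.5,115],0.03+np.pi/2)
E
```

```text
t 6.85 pos [534.7 -70.8 113.8] gap 11.0 F [ 0.3  1.3 -0.5]
tool x [-0.021  0.008 -1.   ] y [ 1.     0.02  -0.021] z [ 0.02  -1.    -0.008] j [-0.2   0.38  1.64  0.    1.15  1.35]
rotvec tool [-0.0098 -0.0083  0.0206] shift in current tool (m) [-0.0012  0.0039 -0.0043] shift in target tool (m) [-0.0012  0.0039 -0.0042] world [3.8 4.3 1.2]
```

play_rows(
  motion=[-0.0098,-0.0083,0.0206,-0.0012,0.0039,-0.0043,1,0,0,0,0,0,0,1,0,0,0,0,0,0,1],
)

```text
clock: 7.15
eef_pos: [538.7, -67.9, 115.0]
eef_rot: [1.143, 1.569, -0.4]
wrist_force: [0.7, 0.0, -0.8]
finger_gap: 10.4
```

```bash
cat > look.py <<'E'
from h import *
import sys
tag=sys.argv[1]
show()
plan([538.5,-66.5,115],0.03+np.pi/2)
for n in("scene","top"):
    p,d=camera(n);cv2.imwrite(f"pics/{n}_{tag}.png",p);np.save(f"pics/{n}_{tag}.npy",d)
    c=proj(n,np.array([545,-66,80]));c=[int(c[0]),int(c[1])]
    cv2.imwrite(f"pics/{n}_{tag}c.png",cv2.resize(p[max(0,c[1]-60):c[1]+60,c[0]-80:c[0]+80],None,fx=5,fy=5,interpolation=cv2.INTER_CUBIC))
    T=camera_params(n)["T"];r=place_of(n,"spoon_mid");print(n,[(np.round((T@np.append(q["at"],1))[:3],1).tolist(),round(q["conf"],2)) for q in r],"crop origin",c[0]-80,c[1]-60)
E
python3 look.py a
```

```text
t 7.15 pos [538.7 -67.9 115. ] gap 10.4 F [ 0.7  0.  -0.8]
tool x [ 0.002 -0.001 -1.   ] y [1.    0.028 0.002] z [ 0.028 -1.     0.001] j [-0.19  0.37  1.64 -0.    1.12  1.35]
rotvec tool [-0.0016  0.0009 -0.002 ] shift in current tool (m) [ 0.     -0.0001 -0.0014] shift in target tool (m) [ 0.     -0.0001 -0.0014] world [-0.2  1.4 -0. ]
scene [([449.2, -476.1, 6.8], 0.62), ([274.7, -280.6, 5.0], 0.48)] crop origin 198 144
top [([444.7, -473.8, 5.5], 0.7), ([276.6, -280.8, 2.7], 0.6)] crop origin 214 130
```

View pics/top_ac.png

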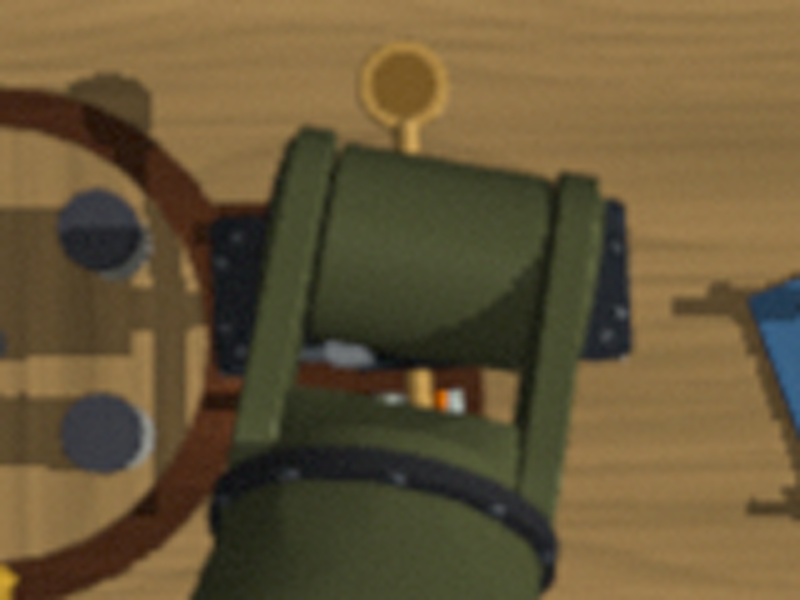

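View pics/scene_ac.png

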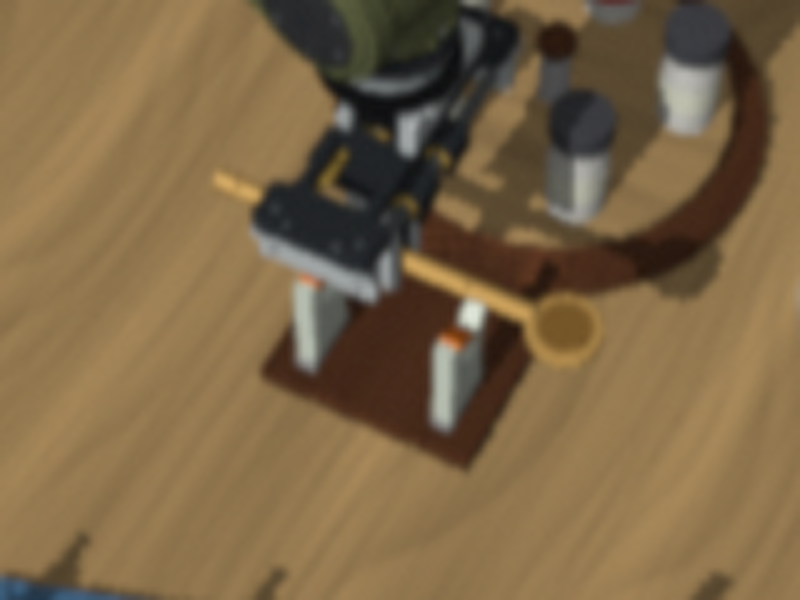

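```bash
python3 - <<'E'
from h import *
def world(n,d):
    P=camera_params(n);K=np.array([[P["fx"],0,P["cx"]],[0,P["fy"],P["cy"]],[0,0,1]])
    v,u=np.mgrid[0:420,0:560];q=cv2.undistortPoints(np.stack([u,v],-1).reshape(-1,1,2).astype(float),K,np.array([P["k1"],0,0,0])).reshape(420,560,2)
    return np.concatenate([q*d[...,None],d[...,None]],-1)@P["T"][:3,:3].T+P["T"][:3,3]
e=np.array([np.cos(.03),np.sin(.03),0]);f=np.array([-np.sin(.03),np.cos(.03),0])
for n in("scene","top"):
    W=world(n,np.load(f"pics/{n}_a.npy"));p=cv2.imread(f"pics/{n}_a.png")
    hsv=cv2.cvtColor(p,cv2.COLOR_BGR2HSV)
    S=W-np.array([538.5,-66.5,0]);X=S@e;Y=S@f;Z=W[...,2]
    m=(Z>118)&(Z<145)&(abs(Y)<30)&(hsv[...,0]<25)&(hsv[...,1]>60)&(hsv[...,2]>60)
    for a,b in[(-115,-95),(-95,-70),(-70,-50),(-50,-30),(15,30),(30,45),(45,60),(60,80),(86,130)]:
        k=m&(X>a)&(X<b)
        if k.sum()>3: print(n,a,b,k.sum(),"Y med %.1f mean %.1f [%.1f %.1f] Z %.1f"%(np.median(Y[k]),Y[k].mean(),Y[k].min(),Y[k].max(),np.median(Z[k])))
    W=world(n,np.load(f"pics/{n}0d.npy"));p0=cv2.imread(f"pics/{n}0.png")
    S=W-np.array([538.5,-66.5,0]);X=S@e;Y=S@f;Z=W[...,2]
    for s in(-45,45):
        k=(abs(X-s)<12)&(abs(Y)<40)&(Z>55)
        rows=sorted([(round(Y[i,j],1),round(Z[i,j]),p0[i,j].tolist(),(j,i)) for i,j in zip(*np.where(k&(abs(X-s)<4)))])
        print(n,s,"X range",np.percentile(X[k],[3,97]))
        for r in rows[::2 if n=="top" else 3]: print("   ",r)
E
```

```text
scene -115 -95 23 Y med -5.6 mean -4.3 [-9.0 1.7] Z 136.8
scene -95 -70 17 Y med -4.8 mean -5.0 [-10.1 -0.8] Z 137.9
scene 15 30 23 Y med -5.7 mean -5.2 [-9.8 0.4] Z 136.9
scene 30 45 21 Y med -5.1 mean -4.4 [-8.3 2.3] Z 135.4
scene 45 60 23 Y med -4.7 mean -4.2 [-8.4 0.9] Z 137.0
scene 60 80 31 Y med -5.0 mean -4.5 [-9.3 3.9] Z 135.1
scene 86 130 191 Y med -5.1 mean -4.7 [-24.6 19.7] Z 133.7
scene -45 X range [-50.18449671 -37.66933743]
    (np.float64(-28.1), 70, [154, 168, 166], (np.int64(257), np.int64(207)))
    (np.float64(-25.9), 55, [135, 147, 147], (np.int64(257), np.int64(209)))
    (np.float64(-25.2), 70, [167, 180, 173], (np.int64(259), np.int64(207)))
    (np.float64(-24.4), 82, [173, 186, 179], (np.int64(258), np.int64(204)))
    (np.float64(-23.5), 89, [161, 176, 174], (np.int64(257), np.int64(202)))
    (np.float64(-22.7), 73, [173, 186, 179], (np.int64(258), np.int64(205)))
    (np.float64(-20.9), 92, [163, 179, 183], (np.int64(258), np.int64(201)))
    (np.float64(-18.2), 91, [130, 152, 173], (np.int64(260), np.int64(201)))
    (np.float64(-12.5), 94, [24, 68, 131],
[... 6362 characters left out ...]
292), np.int64(175)))
    (np.float64(5.5), 62, [142, 151, 143], (np.int64(292), np.int64(177)))
    (np.float64(7.8), 56, [149, 160, 151], (np.int64(291), np.int64(176)))
    (np.float64(10.4), 77, [189, 203, 193], (np.int64(290), np.int64(174)))
    (np.float64(10.7), 78, [186, 201, 190], (np.int64(290), np.int64(176)))
    (np.float64(13.1), 80, [191, 205, 195], (np.int64(289), np.int64(175)))
    (np.float64(15.5), 83, [163, 175, 166], (np.int64(288), np.int64(174)))
    (np.float64(15.7), 80, [163, 174, 166], (np.int64(288), np.int64(176)))
    (np.float64(18.1), 85, [103, 110, 106], (np.int64(287), np.int64(175)))
    (np.float64(20.5), 83, [53, 63, 70], (np.int64(286), np.int64(174)))
```

In the top crop the head is at (403,82) and the handle runs over both orange jaws. Against the forks, both cameras put the spoon 1.4 to 2.3 mm too far to -y, so I'm shifting +1.7 mm in y and lowering in stages.

play_rows(
  motion=[0,0.0009,-0.002,0,0,-0.0017,1,0,0,0,0.012,0,0,1,0,0,0,0.012,0,0,1,0,0,0,0,0,0,1,0,0,0,0,0,0,1],
)

```text
clock: 7.85
eef_pos: [538.2, -65.8, 88.0]
eef_rot: [-1.829, 1.569, 2.912]
wrist_force: [-0.0, -0.5, 0.0]
finger_gap: 10.8
```

```bash
python3 - <<'E'
from h import *
show()
plan([538.5,-66.2,48],0.032+np.pi/2)
E
```

```text
t 7.85 pos [538.2 -65.8  88. ] gap 10.8 F [-0.  -0.5  0. ]
tool x [-0.002  0.    -1.   ] y [ 1.     0.029 -0.002] z [ 0.029 -1.    -0.001] j [-0.19  0.41  1.66  0.    1.07  1.35]
rotvec tool [-0.0034 -0.0005  0.0019] shift in current tool (m) [0.04   0.0004 0.0004] shift in target tool (m) [0.04   0.0003 0.0004] world [  0.3  -0.4 -40. ]
```

play_rows(
  motion=[-0.003,0,0.002,0.006,0,0.0004,1,0,0,0,0.006,0,0,1,0,0,0,0.006,0,0,1,0,0,0,0,0,0,1],
)

```text
clock: 8.25
eef_pos: [538.8, -66.1, 69.1]
eef_rot: [1.916, 1.569, 0.377]
wrist_force: [-1.8, 5.0, 3.7]
finger_gap: 10.9
```

```bash
python3 - <<'E'
from h import *
show()
plan([538.5,-66.2,48],0.032+np.pi/2)
E
```

```text
t 8.25 pos [538.8 -66.1  69.1] gap 10.9 F [-1.8  5.   3.7]
tool x [ 0.002  0.001 -1.   ] y [0.999 0.032 0.002] z [ 0.032 -0.999 -0.001] j [-0.19  0.44  1.68  0.    1.03  1.35]
rotvec tool [-0.0002 -0.0007 -0.0019] shift in current tool (m) [ 0.0211 -0.0003  0.0001] shift in target tool (m) [ 0.0211 -0.0003  0.0001] world [ -0.3  -0.1 -21.1]
```

play_rows(
  motion=[0,0,-0.002,0.006,0,0,1,0,0,0,0.006,0,0,1,0,0,0,0.005,0,0,1,0,0,0,0.004,0,0,1,0,0,0,0,0,0,1],
)

```text
clock: 8.75
eef_pos: [540.0, -65.1, 48.9]
eef_rot: [2.064, 1.567, 0.525]
wrist_force: [0.1, 0.7, -0.5]
finger_gap: 10.8
```

```bash
python3 - <<'E'
from h import *
show()
plan([538.5,-66.2,47],0.032+np.pi/2)
E
```

```text
t 8.75 pos [540.  -65.1  48.9] gap 10.8 F [ 0.1  0.7 -0.5]
tool x [ 0.003  0.002 -1.   ] y [0.999 0.032 0.003] z [ 0.032 -0.999 -0.002] j [-0.19  0.47  1.69  0.    0.99  1.35]
rotvec tool [ 0.0001 -0.0016 -0.003 ] shift in current tool (m) [ 0.0018 -0.0015  0.0011] shift in target tool (m) [ 0.0019 -0.0015  0.0011] world [-1.5 -1.1 -1.9]
```

play_rows(
  motion=[0,-0.0016,-0.003,0.002,0,0.0005,1,0,0,0,0.0015,0,0,1,0,0,0,0,0,0,1],
)

```text
clock: 9.05
eef_pos: [540.3, -65.3, 49.0]
eef_rot: [1.757, 1.57, 0.218]
wrist_force: [-0.3, -0.3, -0.2]
finger_gap: 11.0
```

```bash
python3 look.py b; python3 -c "
from h import *
print(read_state()['wrist_force'])"
```

```text
t 9.05 pos [540.3 -65.3  49. ] gap 11.0 F [-0.3 -0.3 -0.2]
tool x [ 0.  0. -1.] y [0.999 0.032 0.   ] z [ 0.032 -0.999 -0.   ] j [-0.19  0.47  1.68  0.    0.99  1.35]
rotvec tool [ 0.0022 -0.0001 -0.0004] shift in current tool (m) [-0.066  -0.0018  0.0011] shift in target tool (m) [-0.066  -0.0018  0.0011] world [-1.8 -1.2 66. ]
scene [([273.6, -280.1, 3.1], 0.74), ([451.5, -478.1, 4.8], 0.53), ([538.9, -64.6, 65.0], 0.52)] crop origin 198 144
top [([445.1, -474.0, 5.3], 0.66), ([277.6, -280.6, 6.2], 0.6)] crop origin 214 130
[-2.89038729  0.37979707  5.59519531]
```

View pics/scene_bc.png

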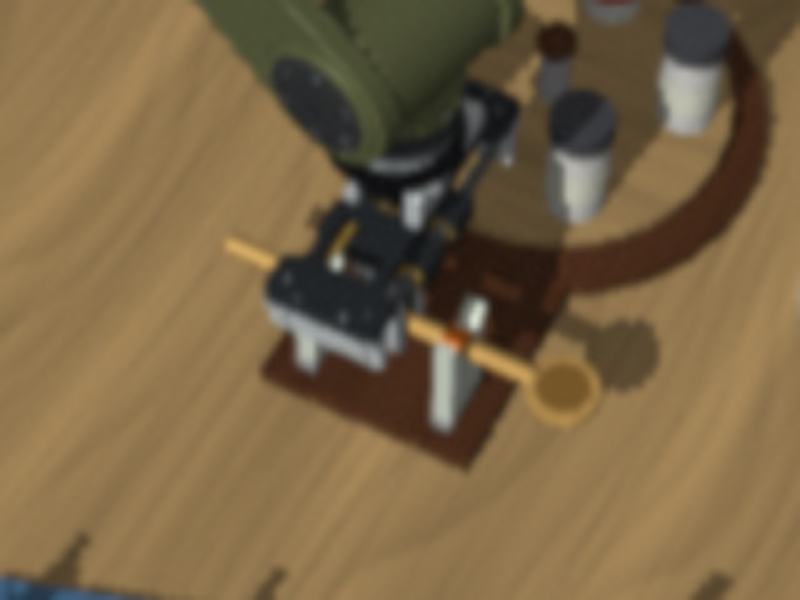

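Crop (455,340) shows the rear orange jaw back over the handle, which is low in the fork. I'm letting go and backing off upward.

play_rows(
  motion=[0,0,0,0,0,0,0,0,0,0,0,0,0,0,0,0,0,0,0,0,0,0,0,0,0,0,0,-0.5,0,0,0,0,0,0,-0.5,0,0,0,0,0,0,-0.5,0,0,0,-0.01,0,0,-0.5,0,0,0,-0.03,0,0,-0.5,0,0,0,-0.03,0,0,-0.5,0,0,0,-0.03,0,0,-0.5,0,0,0,-0.02,0,0,-0.5,0,0,0,0,0,0,-0.5],
)

```text
clock: 10.45
eef_pos: [539.8, -65.6, 175.3]
eef_rot: [-1.094, 1.57, -2.633]
wrist_force: [0.6, -0.2, -0.1]
finger_gap: 70.5
```

```bash
python3 look.py c
```

```text
t 10.45 pos [539.8 -65.6 175.3] gap 70.5 F [ 0.6 -0.2 -0.1]
tool x [-0. -0. -1.] y [ 0.999  0.032 -0.   ] z [ 0.032 -0.999  0.   ] j [-0.19  0.31  1.58 -0.    1.25  1.35]
rotvec tool [0.0019 0.0001 0.0003] shift in current tool (m) [ 0.0603 -0.0013  0.0008] shift in target tool (m) [ 0.0603 -0.0013  0.0008] world [ -1.3  -0.9 -60.3]
scene [([450.9, -480.6, 5.6], 0.75), ([539.0, -65.3, 67.4], 0.67), ([446.1, 151.2, 29.9], 0.63), ([274.5, -278.0, 3.2], 0.62)] crop origin 198 144
top [([273.0, -280.8, 2.7], 0.64), ([442.5, -475.0, 2.6], 0.61), ([543.5, -67.3, 64.4], 0.57)] crop origin 214 130
```

View pics/scene_cc.png

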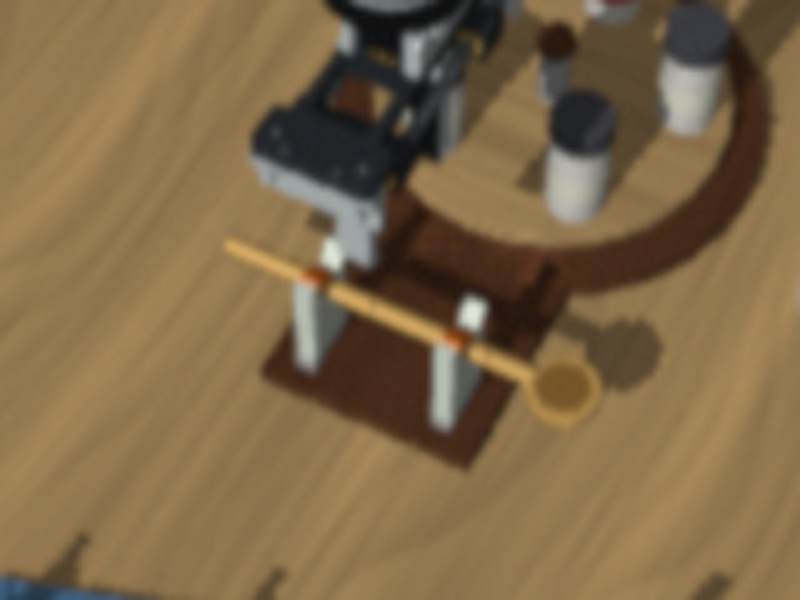

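View pics/top_cc.png

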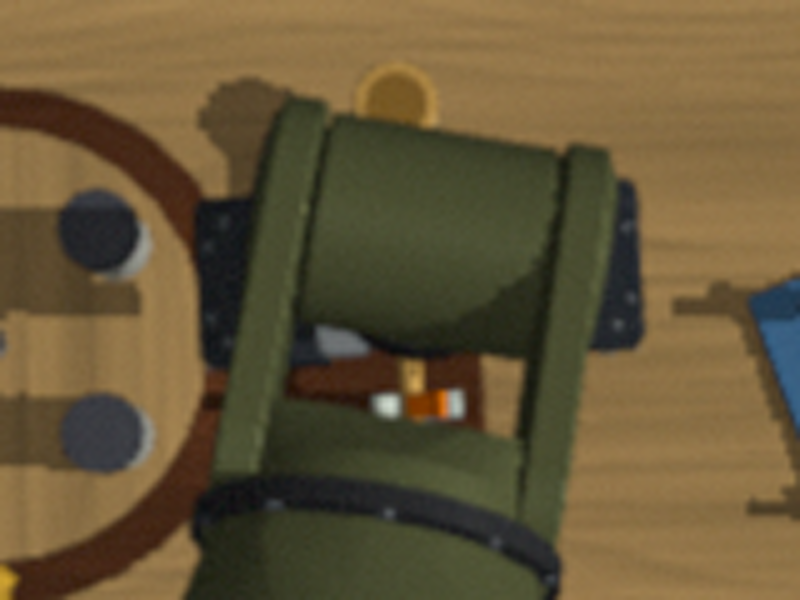

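The scene crop shows the handle low in both forks, with both orange jaws closed over it at (313,278) and (455,340), and the fingers clear. `place_of` gives it at height 64 to 67, so the spoon is home. Next is the red cap. It is the only red one, at top (172,198) and scene (321,128).

```bash
python3 - <<'E'
from h import *
plan([532,237,170],np.pi/2+0.005)
E
```

```text
rotvec tool [ 0.0268 -0.0013  0.007 ] shift in current tool (m) [ 0.0012  0.0033 -0.3024] shift in target tool (m) [ 0.0008 -0.0048 -0.3024] world [ -6.3 302.4  -0.8]
```

play_rows(
  motion=[0.0268,0,0.005,0,0,-0.02,-0.5,0,0,0,0,0,-0.035,-0.5,0,0,0,0,0,-0.035,-0.5,0,0,0,0,-0.001,-0.035,-0.5,0,0,0,0,-0.001,-0.035,-0.5,0,0,0,0,-0.001,-0.035,-0.5,0,0,0,0,-0.001,-0.035,-0.5,0,0,0,0,0,-0.03,-0.5,0,0,0,0,0,-0.025,-0.5,0,0,0,0,0,-0.01,-0.5,0,0,0,0,0,0,-0.5,0,0,0,0,0,0,-0.5],
)

```text
clock: 11.85
eef_pos: [526.7, 238.5, 155.2]
eef_rot: [-1.448, 1.544, -3.017]
wrist_force: [0.7, -0.1, 0.3]
finger_gap: 70.1
```

```bash
python3 - <<'E'
from h import *
show()
plan([532,237,86],np.pi/2+0.005)
for n in("scene","top"):
    p,d=camera(n);cv2.imwrite(f"pics/{n}_d.png",p);np.save(f"pics/{n}_d.npy",d)
    T=camera_params(n)["T"]
    for nm in("red_cap","spoon_mid","carousel_axis"):
        r=place_of(n,nm);print(n,nm,[(np.round((T@np.append(q["at"],1))[:3],1).tolist(),round(q["conf"],2)) for q in r])
E
```

```text
t 11.85 pos [526.7 238.5 155.2] gap 70.1 F [ 0.7 -0.1  0.3]
tool x [-0.026 -0.003 -1.   ] y [ 1.     0.001 -0.026] z [ 0.001 -1.     0.003] j [0.36 0.42 1.48 0.01 1.27 1.93]
rotvec tool [-0.0036  0.0032  0.0262] shift in current tool (m) [0.0691 0.0071 0.0013] shift in target tool (m) [0.0692 0.0053 0.0016] world [  5.3  -1.5 -69.2]
scene red_cap [([531.7, 242.8, 105.8], 0.74)]
scene spoon_mid [([449.5, -477.8, 4.3], 0.63), ([538.6, -63.8, 65.5], 0.61), ([270.3, -277.8, 3.4], 0.53)]
scene carousel_axis [([528.5, 151.8, 29.8], 0.92)]
top red_cap [([532.0, 238.1, 102.4], 0.92), ([540.7, -69.8, 65.8], 0.26)]
top spoon_mid [([543.5, -69.5, 64.6], 0.93), ([270.8, -278.5, 7.1], 0.83), ([445.4, -475.0, 5.2], 0.7)]
top carousel_axis [([536.8, 154.9, 35.2], 0.67)]
```

View pics/scene_d.png

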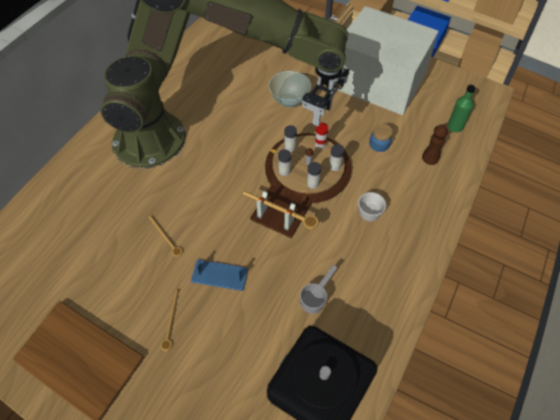

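play_rows(
  motion=[-0.0036,0.0032,0.0262,0,0.0053,0.0016,-0.5,0,0,0,0.015,0,0,-0.5,0,0,0,0.02,0,0,-0.5,0,0,0,0,0,0,-0.5,0,0,0,0,0,0,-0.5],
)

```text
clock: 12.75
eef_pos: [534.3, 236.6, 121.6]
eef_rot: [1.781, 1.561, 0.216]
wrist_force: [-0.5, -0.3, -1.3]
finger_gap: 70.9
```

```bash
python3 - <<'E'
from h import *
show()
plan([532,237,85],np.pi/2+0.005)
E
```

```text
t 12.75 pos [534.3 236.6 121.6] gap 70.9 F [-0.5 -0.3 -1.3]
tool x [ 0.01   0.002 -1.   ] y [1.    0.005 0.01 ] z [ 0.005 -1.    -0.002] j [ 0.35  0.45  1.52 -0.    1.16  1.92]
rotvec tool [-0.0001 -0.0021 -0.0097] shift in current tool (m) [ 0.0366 -0.0027 -0.0003] shift in target tool (m) [ 0.0366 -0.0023 -0.0004] world [ -2.3   0.4 -36.6]
```

play_rows(
  motion=[0,-0.002,-0.0097,0.009,-0.0023,-0.0004,-0.5,0,0,0,0.009,0,0,-0.5,0,0,0,0.009,0,0,-0.5,0,0,0,0.008,0,0,-0.5,0,0,0,0,0,0,-0.5],
)

```text
clock: 13.25
eef_pos: [532.7, 237.3, 85.4]
eef_rot: [1.923, 1.569, 0.357]
wrist_force: [-0.1, 1.3, 0.4]
finger_gap: 70.4
```

```bash
python3 - <<'E'
from h import *
show()
plan([532,237,85],np.pi/2+0.005)
E
```

```text
t 13.25 pos [532.7 237.3  85.4] gap 70.4 F [-0.1  1.3  0.4]
tool x [ 0.002  0.001 -1.   ] y [1.    0.005 0.002] z [ 0.005 -1.    -0.001] j [0.36 0.49 1.55 0.   1.1  1.92]
rotvec tool [ 0.0001 -0.0007 -0.002 ] shift in current tool (m) [ 0.0004 -0.0007  0.0003] shift in target tool (m) [ 0.0004 -0.0007  0.0003] world [-0.7 -0.3 -0.4]
```

Now I close with a moderate grip.

play_rows(
  motion=[0,0,0,0,0,0,1,0,0,0,0,0,0,1,0,0,0,0,0,0,1,0,0,0,0,0,0,1,0,0,0,0,0,0,1,0,0,0,0,0,0,1,0,0,0,0,0,0,1],
  newtons=20,
)

```text
clock: 13.95
eef_pos: [532.8, 239.3, 85.8]
eef_rot: [2.435, 1.566, 0.87]
wrist_force: [0.5, -0.3, -1.3]
finger_gap: 39.5
```

```bash
python3 - <<'E'
from h import *
show()
s=read_state()
# per-row tool-frame step for theta about axis C
C=np.array([532.2,152.,0]);R=Rtool()
for th in(0.1,):
    z=Ro.from_rotvec([0,0,th]);d=z.apply(s["eef_pos"]-C)-(s["eef_pos"]-C)
    print(th,np.round(R.inv().apply(d)/1000,5), R.inv().apply([0,0,th]))
v=s["eef_pos"]-C;print("angle",np.arctan2(v[1],v[0]),np.hypot(*v[:2]))
E
```

```text
t 13.95 pos [532.8 239.3  85.8] gap 39.5 F [ 0.5 -0.3 -1.3]
tool x [ 0.003  0.004 -1.   ] y [1.    0.006 0.003] z [ 0.006 -1.    -0.004] j [0.36 0.49 1.55 0.   1.1  1.92]
0.1 [-3.00e-05 -8.72e-03  3.30e-04] [-0.09999881  0.00031622 -0.00037054]
angle 1.564481786015512 87.26886580096378
```

play_rows(
  motion=[-0.05,0,0,0,-0.00425,0.0001,1,-0.1,0,0,0,-0.0085,0.0004,1,-0.1,0,0,0,-0.0085,0.0004,1,-0.1,0,0,0,-0.0085,0.0004,1,-0.1,0,0,0,-0.0085,0.0004,1,0,0,0,0,0,0,1],
)

```text
clock: 14.55
eef_pos: [494.1, 231.0, 85.8]
eef_rot: [2.229, 1.565, 1.131]
wrist_force: [2.0, 0.8, -5.9]
finger_gap: 39.5
```

```bash
python3 - <<'E'
from h import *
show()
s=read_state();C=np.array([532.2,152.,0]);v=s["eef_pos"]-C;R=Rtool().as_matrix();print("angle",np.arctan2(v[1],v[0]),np.hypot(*v[:2]),"tool z+pi",np.arctan2(-R[1,2],-R[0,2]))
p,d=camera("scene");cv2.imwrite("pics/s_e.png",cv2.resize(p[80:230,220:400],None,fx=4,fy=4,interpolation=cv2.INTER_CUBIC))
E
```

```text
t 14.55 pos [494.1 231.   85.8] gap 39.5 F [ 2.   0.8 -5.9]
tool x [ 0.002  0.005 -1.   ] y [0.891 0.455 0.005] z [ 0.455 -0.891 -0.004] j [0.37 0.42 1.66 0.   1.06 1.46]
angle 2.0202298598948563 87.6651850822428 tool z+pi 2.042951619144062
```

View pics/s_e.png

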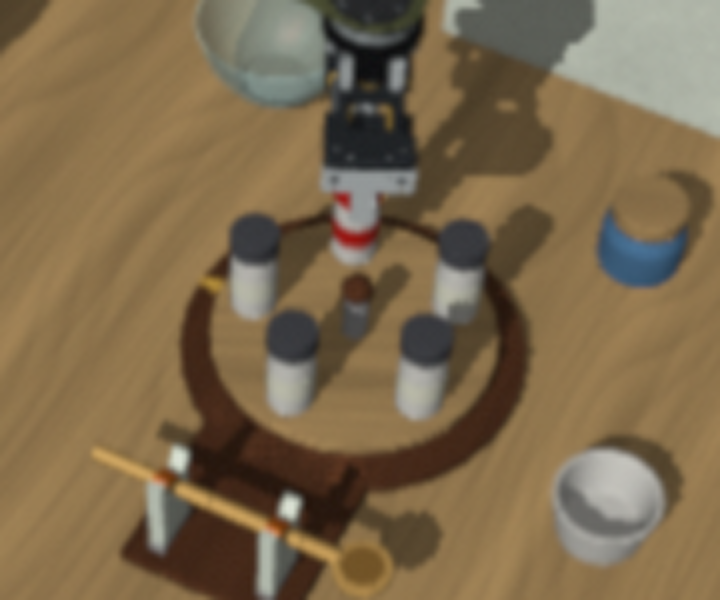

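The carousel has turned with the grip: the red band is at crop (355,235) and the fingers are on its cap. I'm carrying on.

play_rows(
  motion=[-0.1,0,0,0,-0.0085,0.0004,1,-0.1,0,0,0,-0.0085,0.0004,1,-0.1,0,0,0,-0.0085,0.0004,1,-0.1,0,0,0,-0.0085,0.0004,1,-0.1,0,0,0,-0.0085,0.0004,1,0,0,0,0,0,0,1],
)

```text
clock: 15.2
eef_pos: [462.2, 204.5, 85.8]
eef_rot: [2.214, 1.563, 1.609]
wrist_force: [-1.2, 2.3, -4.5]
finger_gap: 39.7
```

```bash
python3 - <<'E'
from h import *
show()
s=read_state();C=np.array([532.2,153.,0]);v=s["eef_pos"]-C;R=Rtool().as_matrix();print("angle",np.arctan2(v[1],v[0]),np.hypot(*v[:2]),"tool z+pi",np.arctan2(-R[1,2],-R[0,2]))
from scipy.optimize import least_squares
P=np.array([[532.8,239.3],[494.1,231.0],s["eef_pos"][:2]])
print(least_squares(lambda c:np.hypot(*(P-c).T)-85,[532,153]))
E
```

```text
t 15.2 pos [462.2 204.5  85.8] gap 39.7 F [-1.2  2.3 -4.5]
tool x [-0.     0.008 -1.   ] y [0.569 0.823 0.006] z [ 0.823 -0.569 -0.005] j [0.34 0.34 1.77 0.01 1.03 0.94]
angle 2.5074933075587067 86.89373469316482 tool z+pi 2.536773371046334
     message: `gtol` termination condition is satisfied.
     success: True
      status: 1
         fun: [-5.906e-03  1.024e-02 -5.651e-03]
           x: [ 5.308e+02  1.543e+02]
        cost: 8.588430623431927e-05
         jac: [[-2.331e-02 -9.997e-01]
               [ 4.319e-01 -9.019e-01]
               [ 8.074e-01 -5.901e-01]]
        grad: [ 1.604e-11  3.488e-11]
  optimality: 3.488128293556203e-11
 active_mask: [ 0.000e+00  0.000e+00]
        nfev: 4
        njev: 4
```

play_rows(
  motion=[-0.1,0,0,0,-0.0087,0.0004,1,-0.1,0,0,0,-0.0087,0.0004,1,-0.1,0,0,0,-0.0087,0.0004,1,-0.1,0,0,0,-0.0087,0.0004,1,-0.1,0,0,0,-0.0087,0.0004,1,-0.05,0,0,0,-0.005,0.0002,1,0,0,0,0,0,0,1],
)

```text
clock: 15.9
eef_pos: [446.1, 161.4, 85.8]
eef_rot: [2.157, 1.558, 2.089]
wrist_force: [-4.7, 4.4, -2.2]
finger_gap: 39.3
```

```bash
cat > fin.py <<'E'
from h import *
import sys
tag=sys.argv[1]
show()
plan([445.8,151.7,86],0.031)
s=read_state();C=np.array([530.8,154.3,0]);v=s["eef_pos"]-C;print("angle",np.arctan2(v[1],v[0])%(2*np.pi),np.hypot(*v[:2]))
for n in("scene","top"):
    p,d=camera(n);cv2.imwrite(f"pics/{n}_{tag}.png",p);np.save(f"pics/{n}_{tag}.npy",d)
    u,w=[int(q) for q in proj(n,np.array([500,120,60]))]
    cv2.imwrite(f"pics/{n}_{tag}c.png",cv2.resize(p[w-75:w+75,u-100:u+100],None,fx=4,fy=4,interpolation=cv2.INTER_CUBIC)); print(n,"crop",u-100,w-75)
    T=camera_params(n)["T"]
    for nm in("red_cap","front_spot","carousel_axis","spoon_mid"):
        r=place_of(n,nm);print(n,nm,[(np.round((T@np.append(q["at"],1))[:3],1).tolist(),round(q["conf"],2)) for q in r])
E
python3 fin.py f
```

```text
t 15.9 pos [446.1 161.4  85.8] gap 39.3 F [-4.7  4.4 -2.2]
tool x [-0.006  0.011 -1.   ] y [0.069 0.998 0.011] z [ 0.998 -0.069 -0.007] j [0.26 0.28 1.85 0.01 1.01 0.32]
rotvec tool [-0.0997 -0.0065 -0.011 ] shift in current tool (m) [-0.0003 -0.0097  0.0004] shift in target tool (m) [-0.0002 -0.0096 -0.0006] world [-0.3 -9.7  0.2]
angle 3.0584419187046556 85.01786707395429
scene crop 194 84
scene red_cap [([445.2, 161.0, 106.2], 0.7)]
scene front_spot [([444.3, 152.7, 31.1], 0.57)]
scene carousel_axis [([532.7, 154.1, 28.6], 0.7)]
scene spoon_mid [([534.2, -63.5, 65.2], 0.82), ([449.6, -478.5, 5.1], 0.66), ([271.4, -277.7, 5.2], 0.56)]
top crop 121 134
top red_cap [([451.3, 157.9, 102.2], 0.79), ([691.2, 358.4, -4.1], 0.24)]
top front_spot [([451.5, 150.1, 29.5], 0.95)]
top carousel_axis [([535.7, 152.6, 31.4], 0.89)]
top spoon_mid [([540.2, -66.3, 65.0], 0.97), ([444.3, -475.3, 1.5], 0.5), ([273.6, -279.8, 3.1], 0.5)]
```

View pics/scene_fc.png

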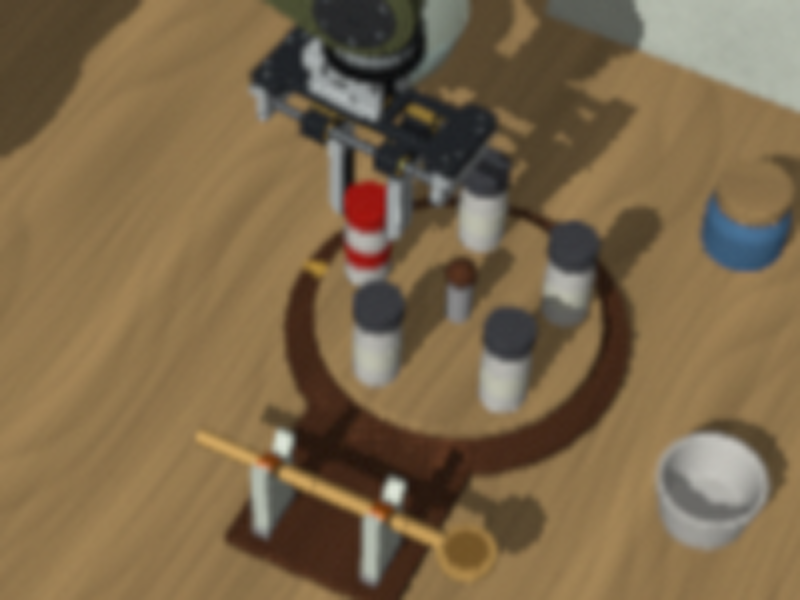

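View pics/top_fc.png

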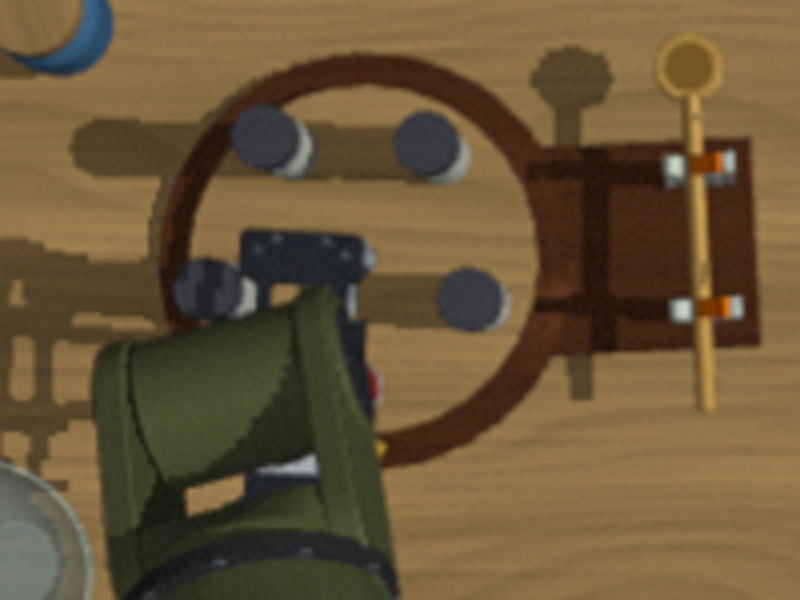

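The red jar, at scene crop (367,235), still stands about 9 mm short of the arrow line. The spoon sits in both forks under the jaws. I'm making the last bit of turn.

play_rows(
  motion=[-0.055,-0.003,-0.005,0,-0.005,0.0001,1,-0.045,0,0,0,-0.0046,0.0001,1,0,0,0,0,0,0,1,0,0,0,0,0,0,1,0,0,0,0,0,0,1],
  newtons=25,
)

```text
clock: 16.9
eef_pos: [445.8, 154.8, 85.7]
eef_rot: [2.381, 1.559, 2.39]
wrist_force: [-7.2, 3.6, 0.8]
finger_gap: 39.6
```

```bash
python3 fin.py g
```

```text
t 16.9 pos [445.8 154.8  85.7] gap 39.6 F [-7.2  3.6  0.8]
tool x [-0.009  0.008 -1.   ] y [-0.009  1.     0.008] z [ 1.     0.009 -0.009] j [0.25 0.27 1.86 0.01 1.02 0.24]
rotvec tool [-0.0222 -0.0086 -0.0084] shift in current tool (m) [-0.0003 -0.0031  0.    ] shift in target tool (m) [-0.0003 -0.0031 -0.0001] world [ 0.  -3.1  0.3]
angle 3.1359168295235875 85.04059132922625
scene crop 194 84
scene red_cap [([446.4, 151.9, 105.7], 0.89)]
scene front_spot [([445.4, 155.5, 32.5], 0.89)]
scene carousel_axis [([529.4, 154.4, 31.4], 0.92), ([444.9, 155.9, 33.5], 0.26)]
scene spoon_mid [([537.8, -63.5, 65.0], 0.89), ([271.1, -278.7, 3.7], 0.79), ([449.7, -479.4, 3.9], 0.76), ([772.2, 96.6, -3.7], 0.6), ([446.8, 153.2, 32.4], 0.58)]
top crop 121 134
top red_cap [([447.1, 148.9, 101.5], 0.76)]
top front_spot [([452.4, 147.9, 27.4], 0.91), ([542.8, -69.2, 62.9], 0.43)]
top carousel_axis [([536.2, 153.1, 30.8], 0.61), ([756.0, -251.7, -0.8], 0.42)]
top spoon_mid [([543.1, -66.6, 63.4], 0.89), ([271.6, -280.7, 3.7], 0.6), ([443.1, -473.8, 3.1], 0.59)]
```

View pics/scene_gc.png

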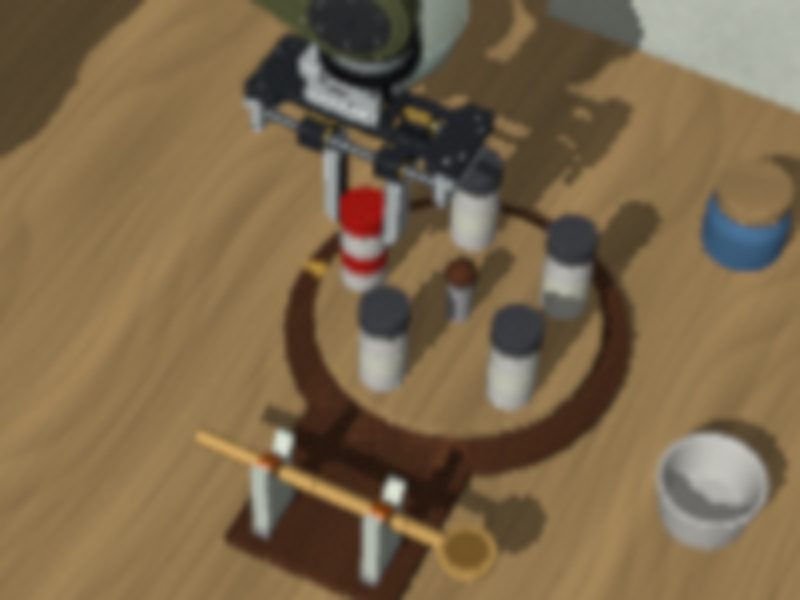

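View pics/top_gc.png

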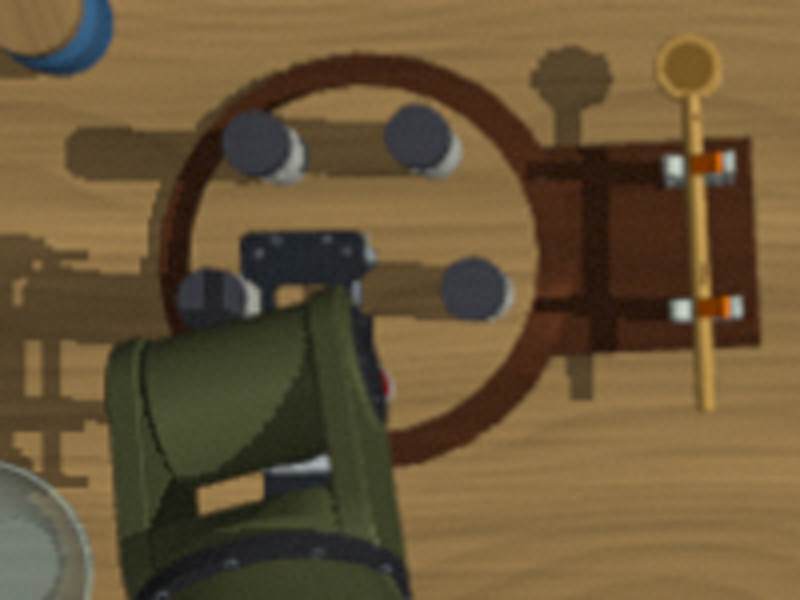

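play_rows(
  motion=[-0.03,-0.005,-0.005,0,-0.0035,0,1,0,0,0,0,0,0,1,0,0,0,0,0,0,1,0,0,0,0,0,0,1],
)

```text
clock: 17.8
eef_pos: [445.8, 153.8, 85.7]
eef_rot: [2.487, 1.562, 2.507]
wrist_force: [-6.7, 2.8, 0.5]
finger_gap: 39.7
```

```bash
python3 fin.py h|head -4; python3 - <<'E'
from h import *
for n in("scene","top"):
    d=np.load(f"pics/{n}_h.npy");P=camera_params(n);K=np.array([[P["fx"],0,P["cx"]],[0,P["fy"],P["cy"]],[0,0,1]])
    v,u=np.mgrid[0:420,0:560];q=cv2.undistortPoints(np.stack([u,v],-1).reshape(-1,1,2).astype(float),K,np.array([P["k1"],0,0,0])).reshape(420,560,2)
    W=np.concatenate([q*d[...,None],d[...,None]],-1)@P["T"][:3,:3].T+P["T"][:3,3]
    A={"scene":(532.7,151.1),"top":(531.66,152.7)}[n]
    ca=(abs(W[...,0]-532)<125)&(abs(W[...,1]-153)<125)&(W[...,2]>107)&(W[...,2]<120)
    k,l=cv2.connectedComponents(ca.astype(np.uint8))
    for i in range(1,k):
        if (l==i).sum()>60:
            c=W[l==i].mean(0);a=np.arctan2(c[1]-A[1],c[0]-A[0]);print(n,int((l==i).sum()),np.round(c,1),"implied red angle",round(((a-np.pi+0.628)%1.2566)-0.628,4))
E
```

```text
t 17.8 pos [445.8 153.8  85.7] gap 39.7 F [-6.7  2.8  0.5]
tool x [-0.007  0.005 -1.   ] y [-0.02   1.     0.006] z [ 1.     0.02  -0.007] j [0.25 0.27 1.86 0.01 1.01 0.23]
rotvec tool [-0.0106 -0.0073 -0.0057] shift in current tool (m) [-0.0003 -0.0021 -0.    ] shift in target tool (m) [-0.0003 -0.0021 -0.    ] world [ 0.  -2.1  0.3]
angle 3.1472635599971 85.04020914628826
scene 66 [510.7 230.2 112.6] implied red angle -0.0428
scene 124 [447.7 147.5 113.2] implied red angle 0.0424
scene 114 [600.1 203.4 112.7] implied red angle 0.0309
scene 121 [509.7  68.5 112.6] implied red angle 0.0422
scene 125 [602.9 103.5 112.2] implied red angle 0.0326
top 195 [602.5 105.  111.6] implied red angle 0.0359
top 205 [598.7 204.2 111.5] implied red angle 0.026
top 204 [508.2  72.5 111.6] implied red angle 0.0289
top 192 [504.  232.1 111.5] implied red angle 0.0215
```

The unoccluded caps put the red jar at 0.02 to 0.04 rad in both cameras. The arrow line is at about 0.03 rad, so I'm handing in.

```bash
python3 - <<'E'
from h import *
show(); print(sign_off())
E
```

```text
t 18.3 pos [445.8 153.8  85.7] gap 39.5 F [-7.3  3.2  1.3]
tool x [-0.007  0.006 -1.   ] y [-0.02   1.     0.006] z [ 1.     0.02  -0.007] j [0.25 0.27 1.86 0.01 1.01 0.23]
the job is handed in; nothing more can be done
None
```

The spoon is in the fork clip and released, the red jar is at the front, and the gripper is still holding its cap. I handed in at 18.3 s and the system reported no verdict.

- **Spoon:** I took the largest spoon off the blue rest and pressed it into the clip. Both cameras show the handle low in both forks with both orange jaws closed over it. The measured handle height was 63–67 mm, against 66 mm for the seat.
- **Red jar:** I turned the carousel about 90° by the red cap. The caps point to the red jar at 0.02–0.04 rad, and the arrow line is at about 0.03 rad, so it should be within about 2 mm of the front spot. The one outlier was a partly hidden cap in the scene camera, which read −0.04 rad.
- **Grip:** It was set to 25 N, with the fingers open 39.5 mm on the 40 mm cap.
- **Small disagreements:** The two cameras differ by about 2 mm. The gripper stopped about 2 mm short of the target I had worked out, and a steady sideways force of about 8 N remained at the wrist.
- **Bystanders:** I did not touch the bowl, ramekin, measuring cup or salt jar. I did not measure their positions again at the end.

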